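Wipe the punched slugs off the stone slab

TASK

Take the cork sanding block and use it to wipe the two loose brass slugs along the stone slab and over its edge into the metal catch tray; do not pick the slugs up. When both lie in the tray, set the cork block down flat on the bench, clear of the slab and tray.

Things in the scene. Friction and masses are not known exactly. Their poses are not given: they have to be found in the camera images.
- cork_block: plain brown cork sanding block with grey paper under it, 49 x 80 x 26 mm (x, y, z), about 90 g, lying flat on the bench. Origin: centre of its underside; z up, y along its 80 mm length. Grip it across its 49 mm width; held by the top half of its sides, the fingers stay above the slugs. A wooden block brush (bristles up) and an orange wax on a black pad lie near by and are not wanted; the three may lie in each other's places.
- slab: fixed light grey stone slab, 140 x 180 mm (x, y), top 30 mm above the bench, with a shallow metal tray joined to its +y edge. Origin: centre of the slab's underside, at bench height; z up, +y points from the slab to the tray. The tray spans x = -73 to 73 mm and y = 90 to 164 mm of this frame, walls 3 mm, floor 12 mm above the bench, rim 24.5 mm above the bench (lower than the slab's top); it has no wall towards the slab.
- slug_0: flat round brass slug, 18 mm diameter, 7 mm thick, 15 g, lying flat on the slab. Origin: centre of its underside, z up. It starts in the slab's middle lane, within 22 mm of the slab's x = 0 line and between y = 5 and 30 mm of the slab's frame.
- slug_1: flat round brass slug, 18 mm diameter, 7 mm thick, 15 g, lying flat on the slab. Origin: centre of its underside, z up. It starts in the slab's middle lane, within 22 mm of the slab's x = 0 line and between y = 48 and 72 mm of the slab's frame.
Mind the look-alikes: they are no part of the job. Of the things shaped like the cork_block, the brown one is meant.

How it is judged:
By the outcome, as a careful person would: the job done as asked, in the order asked, and still so for the second after the job is handed in, with the robot touching nothing.
It also fails if it takes over 56 s, if anything falls off the work surface, if the arm or the gripper's body presses on something with over 40 N, if the wrist force passes 120 N, or if a joint passes its speed limit or range.

ROBOT

A 7-joint arm with a two-finger parallel gripper is mounted at the origin on a cart in front of the work surface, level with it; the furniture and walls round the work are solid. World frame = base frame: x ahead of the robot, y to its left, z up, the work surface at z = 0. Lengths are in m, angles in rad, forces in N, time in s.
With the tool pointing down it reaches from about 0.4 to 0.875 m from the base axis. Payload 6.5 kg.
Tool frame: the origin (TCP) lies on the mounting face of the last link; the fingertips stand 173 mm ahead of it and the grasp point (between the pads) lies 155 mm ahead of it; z points along the fingers, y is the line along which they close (so a half turn about z gives the same grasp; the last joint's range is limited). The gripper opens to 85 mm and grips with 20 to 120 N. Pads are 22 mm wide; open, the fingers measure 114 mm over their backs; the gripper's body (76 mm by 85 mm) begins 54 mm behind the grasp point. The pads swing forward as they close: fully open they stand 13 mm farther back than shut.
Start: joints at [1.203, 0.536, -0.004, 1.538, 0.003, 1.067, -0.071], TCP at [0.193, -0.621, 0.405] pointing down, gripper open.
Joint ranges: [-2.7, 2.7], [-0.37, 2.16], [-1.27, 1.26], [0.24, 2.4], [-1.31, 4.45], [0.19, 1.91], [-2.76, 2.76]. Speed limits (rad/s): [2.39, 2.39, 3.14, 3.14, 3.14, 3.14, 3.14].

INTERFACE

Orientations are given as a unit quaternion [w, x, y, z].
In Python, from workcell import status, optics, ctrl, spotter gives the robot as it stands.
- The arm moves only by the tool send_rows, never from a script. Its argument "targets" is a list of rows, each an object with "slide": the shift along the tool's x, y, z in mm, a list of three; "angular": the turn, a rotation vector about the tool's x, y, z in degrees, a list of three; "hand": the opening, from -1 (shut) to 1 (fully open). In form: [{"slide": [x, y, z], "angular": [wx, wy, wz], "hand": hand}, ...]. A call has 1 to 20 rows; each row shifts and turns the commanded pose from where the row before left it, along the tool's axes as they then stand; what a row does not reach is not made up. A row lasts 1/8 s, in which the tool goes at most 62.5 mm and 10.7 degrees, less where a joint would pass 70% of its speed; a pose out of reach is approached as far as the arm can. A call with a gripper value outside its range is refused whole. The fingers move at their own pace and stop on an object; "squeeze" is the grip in N (left out, the last holds). Time passes only in rows, so rows that do not move let the fingers close. It gives the time, the measured TCP pose, the force, the opening and the grip force at its end, in the units of the state.
- status.get_obs(): the state, without advancing time (a new reading comes with each control period).
- optics.camera(name): name is "scene" or "top" or "wrist"; returns the picture (400x640x3 uint8, blue, green, red); there is no depth.
- optics.get_calibration(name): a dict with "camera_matrix" (3x3 intrinsics, pixels), "extrinsics" (4x4, takes a point from camera to world coordinates); the wrist camera has in their place "mount" (4x4, takes a point from camera to tool coordinates, whose origin is the TCP and whose axes are the flange's). Camera axes: x right, y down, z forward; pixel columns grow to the right and rows downward; lengths in m; the calibration is good to about 2 mm. A picture is of the moment at which its call begins: read the wrist's pose just before it. get_calibration takes no time and is no camera call.
- ctrl.finish_job(): hands the job in; it is judged then, once.
Trained networks look in the newest picture that a camera, given by its name, has taken for a name from the list of things; names that differ only in an ending like _2 or _b are one class to them, and where a whole thing is asked for, a point or a joint stands for the part that bears it (a point fixed in the world has none). Each returns a list of dicts, best first, with "confidence" (0 to 1); they miss things now and then, are a little off and sometimes report something else, mostly with a low value. They report only what shows in the picture. A call takes as long as a camera call. They do not tell look-alikes from the thing itself.
- spotter.recognise(thing, camera): "uv" ([column, row] in pixels, amid what is visible of it).
The state is a dict: "time": time; "joint_pos": joint angles; "qd": joint speeds; "joint_torque": joint torques, N m; "tool_pos": TCP position; "tool_rot": TCP orientation; "ft_force": force on the tool from outside, world axes, zero at the start; "wrist_torque": the same for the moment, N m; "finger_gap": finger opening in m; "grip_force": force on a finger pad.
Only numpy, scipy, OpenCV 4.12 (cv2) and the standard library are available. Lean on these libraries where they do the work, as an engineer would, in place of code of your own. Each camera call takes 0.05 s, during which the arm holds its last target. There are 200 camera calls.

## Working session

There is one attempt and no reset: what is moved stays moved. The work goes in short steps, Python scripts to look and compute and a tool call to move; the robot and the scene stay as the last step left them, time stands still between calls to the robot, and variables do not carry over. Pictures are saved under pics/ and viewed, at most 10 in all, crops included, and the job is handed in when it is done.

Besides the shell and the picture viewer there is one more tool, called after ">>>" by a JSON object that holds its "method" and its "body". send_rows: Moves the arm, as the interface text tells. Its arguments: {"type":"object","properties":{"targets":{"type":"array","items":{"type":"object","properties":{"slide":{"type":"array","items":{"type":"number"}},"angular":{"type":"array","items":{"type":"number"}},"hand":{"type":"number"}}}},"squeeze":{"type":"number"}},"required":["targets"]}

```bash
mkdir -p pics; cat > h.py <<'E'
import numpy as np, cv2
from workcell import status, optics, ctrl, spotter
from scipy.spatial.transform import Rotation as R
def pose(o):
    T=np.eye(4); q=o["tool_rot"]; T[:3,:3]=R.from_quat([q[1],q[2],q[3],q[0]]).as_matrix(); T[:3,3]=o["tool_pos"]; return T
def cal(n):
    c=optics.get_calibration(n); K=np.array(c["camera_matrix"])
    E=np.array(c["extrinsics"]) if "extrinsics" in c else pose(status.get_obs())@np.array(c["mount"])
    return K,E
def px2w(n,uv,z,KE=None):
    K,E=KE or cal(n); uv=np.atleast_2d(np.array(uv,float))
    d=(E[:3,:3]@np.linalg.inv(K)@np.c_[uv,np.ones(len(uv))].T).T
    return E[:3,3]+d*((z-E[2,3])/d[:,2])[:,None]
def w2px(n,P,KE=None):
    K,E=KE or cal(n); p=(np.atleast_2d(P)-E[:3,3])@E[:3,:3]@K.T
    return p[:,:2]/p[:,2:]
E
python3 - <<'E'
from h import *
np.set_printoptions(precision=4,suppress=True)
o=status.get_obs(); print(o)
for n in ["scene","top"]:
    im=optics.camera(n); cv2.imwrite(f"pics/{n}0.png",im)
    print(n,cal(n))
    for t,z in [("cork_block",.026),("slab",.03),("slug_0",.037)]:
        for r in spotter.recognise(t,n)[:4]: print(n,t,r,px2w(n,r["uv"],z)[0])
E
```

```text
{'time': 0.0, 'joint_pos': array([ 1.2028,  0.5372, -0.0045,  1.5388,  0.0026,  1.0673, -0.0712]), 'qd': array([-0.0003,  0.0003, -0.0002, -0.0008,  0.    , -0.0003, -0.0005]), 'joint_torque': array([ -0.0013, -58.3407,   1.0483, -25.9097,   0.0124,   0.0097,
         0.0001]), 'tool_pos': array([ 0.1931, -0.6203,  0.4038]), 'tool_rot': array([-0.0008,  0.9886,  0.1504, -0.0002]), 'ft_force': array([ 0.4112,  0.1711, -0.3482]), 'wrist_torque': array([ 0.0146, -0.0043,  0.0362]), 'grip_force': 0.0, 'finger_gap': 0.08555219342532618}
scene (array([[429.9414,   0.    , 325.1493],
       [  0.    , 429.9414, 197.7995],
       [  0.    ,   0.    ,   1.    ]]), array([[-0.7512, -0.2988,  0.5886, -0.2066],
       [-0.6601,  0.3442, -0.6677,  0.7208],
       [-0.0031, -0.8901, -0.4558,  0.5987],
       [ 0.    ,  0.    ,  0.    ,  1.    ]]))
scene cork_block {'uv': [387.5, 185.3], 'confidence': 0.71} [ 0.4432 -0.3084  0.026 ]
scene cork_block {'uv': [421.6, 179.7], 'confidence': 0.55} [ 0.3847 -0.414   0.026 ]
scene cork_block {'uv': [267.8, 242.6], 'confidence': 0.15} [0.4805 0.1526 0.026 ]
scene slab {'uv': [257.6, 254.0], 'confidence': 0.65} [0.4575 0.2045 0.03  ]
scene slug_0 {'uv': [262.4, 249.8], 'confidence': 0.42} [0.4539 0.1923 0.037 ]
top (array([[383.4046,   0.    , 318.3574],
       [  0.    , 383.4046, 199.415 ],
       [  0.    ,   0.    ,   1.    ]]), array([[ 0.0479, -0.9754,  0.2151,  0.2926],
       [-0.9988, -0.0455,  0.0163, -0.0737],
       [-0.0062, -0.2156, -0.9765,  1.0274],
       [ 0.    ,  0.    ,  0.    ,  1.    ]]))
top cork_block {'uv': [422.3, 223.1], 'confidence': 0.76} [ 0.4621 -0.3336  0.026 ]
top cork_block {'uv': [457.2, 254.1], 'confidence': 0.59} [ 0.3851 -0.4228  0.026 ]
top slab {'uv': [232.3, 209.4], 'confidence': 0.98} [0.4745 0.1697 0.03  ]
```

View pics/top0.png

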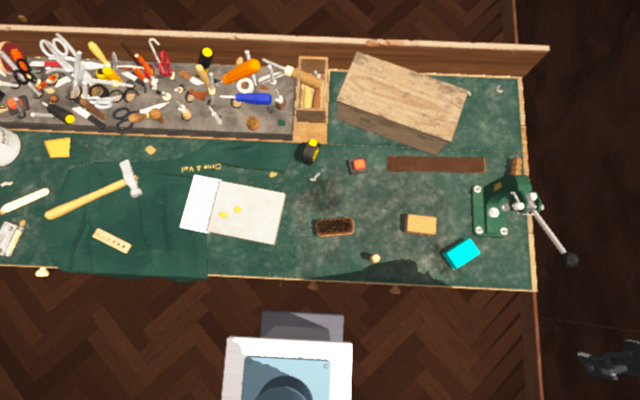

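View pics/scene0.png

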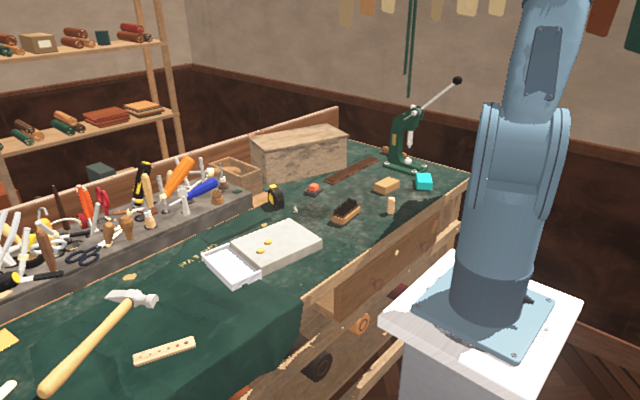

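The top view shows the slab near (247,212) with the tray to its left (201,204), and slugs near (222,215) and (237,210). The brown cork block is at (421,224); the brush (335,227) and the cyan block (462,253) are look-alikes. Next I'll segment for poses.

```bash
python3 - <<'E'
from h import *
np.set_printoptions(precision=4,suppress=True)
im=cv2.imread("pics/top0.png"); hsv=cv2.cvtColor(im,cv2.COLOR_BGR2HSV)
def blob(mask,x0,y0,x1,y1):
    m=np.zeros_like(mask); m[y0:y1,x0:x1]=mask[y0:y1,x0:x1]
    n,l,s,c=cv2.connectedComponentsWithStats(m); 
    return [(cv2.findContours((l==i).astype('uint8'),0,1)[0][0][:,0],s[i,4],c[i]) for i in np.argsort(-s[1:,4])+1]
print(hsv[224,421],hsv[212,260],hsv[200,200],hsv[214,222],hsv[240,300])
m=((hsv[...,0]<25)&(hsv[...,1]>80)&(hsv[...,2]>120)).astype('uint8')
c=blob(m,395,205,450,245)[0]; P=px2w("top",c[0],.026)
r=cv2.minAreaRect((P[:,:2]*1000).astype('f4')); print("cork",r,c[1])
for b in blob(m,210,200,250,225)[:3]: print("slug",b[1:],px2w("top",b[2],.037))
m=((hsv[...,1]<70)&(hsv[...,2]>140)).astype('uint8')
c=blob(m,170,165,295,250)[0]; P=px2w("top",c[0],.03)
ap=cv2.approxPolyDP(c[0].reshape(-1,1,2),4,True)[:,0]; print("slab",c[1],ap.tolist(),px2w("top",ap,.03))
cr=cv2.resize(im[165:255,170:300],None,fx=6,fy=6,interpolation=cv2.INTER_CUBIC); cv2.imwrite("pics/slabcrop.png",cr)
E
```

```text
[ 21 129 249] [ 21  20 250] [  0   1 255] [ 29 166 255] [ 62  43 112]
cork ((458.61907958984375, -330.4163513183594), (79.7305908203125, 52.24089431762695), 86.19563293457031) 593
slug (np.int32(4), array([234.25, 209.5 ])) [[0.4732 0.1628 0.037 ]]
slug (np.int32(4), array([219.25, 213.5 ])) [[0.4607 0.2012 0.037 ]]
slug (np.int32(2), array([236.5, 206. ])) [[0.4829 0.1578 0.037 ]]
slab 5142 [[193, 175], [179, 227], [274, 244], [283, 192]] [[0.5641 0.2853 0.03  ]
 [0.421  0.3053 0.03  ]
 [0.3884 0.0524 0.03  ]
 [0.5282 0.0385 0.03  ]]
```

View pics/slabcrop.png

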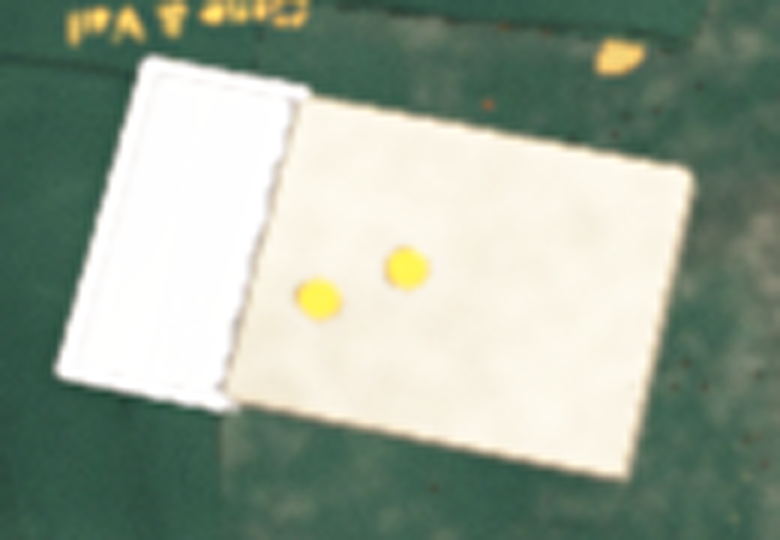

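The crop shows the slab corners at about (693,172), (628,480), (300,92) and (228,397), and slugs at (407,268) and (320,299). I'll convert these to slab pose and plan from there.

```bash
python3 - <<'E'
from h import *
np.set_printoptions(precision=4,suppress=True)
f=lambda a:(np.array(a)+.5)/6-.5+[170,165]
c=px2w("top",f([(693,170),(629,480),(301,92),(228,397)]),.03)[:,:2]
L=np.array([[.07,-.09],[-.07,-.09],[.07,.09],[-.07,.09]])
mc=c.mean(0); H=L.T@(c-mc); a=np.arctan2(H[0,1]-H[1,0],H[0,0]+H[1,1])
Rm=np.array([[np.cos(a),-np.sin(a)],[np.sin(a),np.cos(a)]])
print("slab",mc,np.degrees(a),"res mm",1000*(c-(L@Rm.T+mc)))
s=px2w("top",f([(407,268),(320,299)]),.037)[:,:2]; print("slugs",s,"local",(s-mc)@Rm)
o=status.get_obs();T=pose(o);print(T)
# wrist camera view centre at the floor
print(optics.get_calibration("wrist"))
def row(p,yaw): # tool y along block x (width)
    pass
E
```

```text
slab [0.4703 0.1311] -8.319180361699404 res mm [[-0.6394  0.8252]
 [-1.1252 -0.9228]
 [ 1.1138  1.3559]
 [ 0.6508 -1.2582]]
slugs [[0.4743 0.1545]
 [0.4587 0.1913]] local [[ 0.0006  0.0238]
 [-0.0202  0.0579]]
[[ 0.9548  0.2973 -0.0001  0.1932]
 [ 0.2973 -0.9548  0.0003 -0.6206]
 [-0.     -0.0003 -1.      0.4045]
 [ 0.      0.      0.      1.    ]]
{'camera_matrix': array([[313.5408,   0.    , 325.9837],
       [  0.    , 313.5408, 201.1078],
       [  0.    ,   0.    ,   1.    ]]), 'mount': array([[-0.0004, -0.9629, -0.2699,  0.0683],
       [ 1.    , -0.0003, -0.0003, -0.0007],
       [ 0.0002, -0.2699,  0.9629,  0.0314],
       [ 0.    ,  0.    ,  0.    ,  1.    ]])}
```

>>> {"method": "send_rows", "body": {"targets": [{"slide": [10, -35, 0], "angular": [0, 0, 0], "hand": 1}, {"slide": [13, -40, 0], "angular": [0, 0, 0], "hand": 1}, {"slide": [13, -40, 0], "angular": [0, 0, 0], "hand": 1}, {"slide": [13, -40, 0], "angular": [0, 0, 0], "hand": 1}, {"slide": [13, -42, 0], "angular": [0, 0, 0], "hand": 1}, {"slide": [24, -40, 0], "angular": [0, 0, 0], "hand": 1}, {"slide": [40, -15, 10], "angular": [0, 0, 0], "hand": 1}, {"slide": [43, 12, 12], "angular": [0, 0, 0], "hand": 1}, {"slide": [43, 12, 12], "angular": [0, 0, 0], "hand": 1}, {"slide": [43, 12, 15], "angular": [0, 0, 0], "hand": 1}, {"slide": [43, 10, 15], "angular": [0, 0, 0], "hand": 1}, {"slide": [42, 8, 15], "angular": [0, 0, 0], "hand": 1}, {"slide": [0, 0, 15], "angular": [0, 0, -9.8], "hand": 1}, {"slide": [0, 0, 10], "angular": [0, 0, -9.8], "hand": 1}, {"slide": [0, 0, 0], "angular": [0, 0, -9.8], "hand": 1}, {"slide": [0, 0, 0], "angular": [0, 0, -9.8], "hand": 1}, {"slide": [0, 0, 0], "angular": [0, 0, -9.8], "hand": 1}, {"slide": [0, 0, 0], "angular": [0, 0, -9.9], "hand": 1}, {"slide": [0, 0, 0], "angular": [0, 0, -10], "hand": 1}, {"slide": [0, 0, 0], "angular": [0, 0, 0], "hand": 1}], "squeeze": 60}}

```text
time: 2.9
tool_pos: [0.4589, -0.3307, 0.3007]
tool_rot: [-0.0, 0.731, 0.683, 0.0]
ft_force: [-0.9, -0.0, 0.4]
finger_gap: 0.0854
grip_force: 0.0
```

```bash
cat > cork.py <<'E'
from h import *
import sys
np.set_printoptions(precision=4,suppress=True)
o=status.get_obs(); KE=cal("wrist"); T=pose(o); im=optics.camera("wrist"); cv2.imwrite(sys.argv[1],im)
print(o["time"],o["joint_pos"],T)
hsv=cv2.cvtColor(im,cv2.COLOR_BGR2HSV)
p=w2px("wrist",[[.4586,-.3304,.026]],KE)[0]; print(p,hsv[int(p[1]),int(p[0])])
m=((hsv[...,0]<27)&(hsv[...,1]>60)&(hsv[...,2]>110)).astype('uint8')
n,l,s,c=cv2.connectedComponentsWithStats(m); i=1+np.argmax(s[1:,4]); print(s[i])
ct=max(cv2.findContours((l==i).astype('uint8'),0,1)[0],key=len)[:,0]
for z in (.026,):
    r=cv2.minAreaRect((px2w("wrist",ct,z,KE)[:,:2]*1000).astype('f4')); print(z,r)
E
python3 cork.py pics/w1.png
```

```text
2.9 [ 0.89    0.5742 -0.4586  1.8249  0.3348  0.8197  0.1955] [[ 0.0683  0.9977  0.0002  0.4589]
 [ 0.9977 -0.0683  0.0003 -0.3307]
 [ 0.0003  0.0001 -1.      0.3007]
 [ 0.      0.      0.      1.    ]]
[326.0796 201.7984] [ 18 100 240]
[  495    54   145   262 22121]
0.026 ((646.9107055664062, -342.0950927734375), (122.37193298339844, 206.1795654296875), 11.13764762878418)
```

View pics/w1.png

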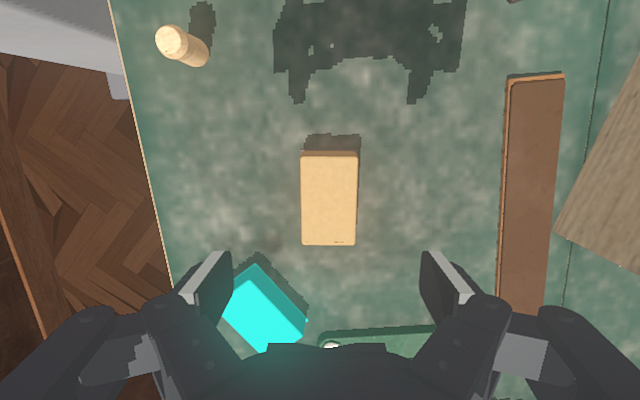

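The wrist view shows the cork top face with corners at about (302,153), (358,152), (356,245) and (302,245). The cyan block sits clear of the finger descent.

```bash
python3 - <<'E'
from h import *
im=cv2.imread("pics/w1.png"); hsv=cv2.cvtColor(im,cv2.COLOR_BGR2HSV)
m=((hsv[...,0]<27)&(hsv[...,1]>60)&(hsv[...,2]>190)).astype('uint8'); k=np.zeros_like(m); k[130:260,280:380]=m[130:260,280:380]
ct=max(cv2.findContours(k,0,1)[0],key=len)[:,0]
print(cv2.minAreaRect(ct.astype('f4')))
P=px2w("wrist",ct,.026)[:,:2]*1000
r=cv2.minAreaRect(P.astype('f4')); print(r)
T=pose(status.get_obs()); c=np.r_[np.array(r[0])/1000,.18]; print((T[:3,:3].T@(c-T[:3,3]))*1000)
E
```

```text
((328.5, 200.0), (88.0, 57.0), 90.0)
((460.3216857910156, -330.49810791015625), (73.69419860839844, 44.89954376220703), 85.6500015258789)
[  0.2608493    1.39761051 120.67713793]
```

>>> {"method": "send_rows", "body": {"targets": [{"slide": [0, 1.5, 20], "angular": [0, 0, 0], "hand": 1}, {"slide": [0, 0, 25], "angular": [0, 0, 0], "hand": 1}, {"slide": [0, 0, 25], "angular": [0, 0, 0], "hand": 1}, {"slide": [0, 0, 20], "angular": [0, 0, 0], "hand": 1}, {"slide": [0, 0, 15], "angular": [0, 0, 0], "hand": 1}, {"slide": [0, 0, 10], "angular": [0, 0, 0], "hand": 1}, {"slide": [0, 0, 6], "angular": [0, 0, 0], "hand": 1}, {"slide": [0, 0, 0], "angular": [0, 0, 0], "hand": 1}, {"slide": [0, 0, 0], "angular": [0, 0, 0], "hand": -1}, {"slide": [0, 0, 0], "angular": [0, 0, 0], "hand": -1}, {"slide": [0, 0, 0], "angular": [0, 0, 0], "hand": -1}, {"slide": [0, 0, 0], "angular": [0, 0, 0], "hand": -1}, {"slide": [0, 0, 0], "angular": [0, 0, 0], "hand": -1}, {"slide": [0, 0, 0], "angular": [0, 0, 0], "hand": -1}], "squeeze": 60}}

```text
time: 4.7
tool_pos: [0.4609, -0.3308, 0.1805]
tool_rot: [0.001, 0.73, 0.683, 0.0]
ft_force: [-0.8, -0.0, 5.0]
finger_gap: 0.048
grip_force: 62.7
```

>>> {"method": "send_rows", "body": {"targets": [{"slide": [0, 0, -10], "angular": [0, 0, 0], "hand": -1}, {"slide": [0, 0, -20], "angular": [0, 0, 0], "hand": -1}, {"slide": [0, 0, -30], "angular": [0, 0, 0], "hand": -1}, {"slide": [0, 0, -30], "angular": [0, 0, 0], "hand": -1}, {"slide": [20, -2, -20], "angular": [0, 0, 0], "hand": -1}, {"slide": [35, -3, -10], "angular": [0, 0, 0], "hand": -1}, {"slide": [45, -4, 0], "angular": [0, 0, 0], "hand": -1}, {"slide": [45, -4, 0], "angular": [0, 0, 0], "hand": -1}, {"slide": [45, -4, 0], "angular": [0, 0, 0], "hand": -1}, {"slide": [45, -4, 0], "angular": [0, 0, 0], "hand": -1}, {"slide": [45, -4, 0], "angular": [0, 0, 0], "hand": -1}, {"slide": [45, -4, 0], "angular": [0, 0, 0], "hand": -1}, {"slide": [40, -3, 0], "angular": [0, 0, 0], "hand": -1}, {"slide": [35, -2, 0], "angular": [0, 0, 0], "hand": -1}, {"slide": [20, -1, 0], "angular": [0, 0, 0], "hand": -1}, {"slide": [0, 0, 0], "angular": [0, 0, 0], "hand": -1}]}}

```text
time: 6.7
tool_pos: [0.4534, 0.0923, 0.3008]
tool_rot: [0.0, 0.729, 0.684, 0.001]
ft_force: [-0.1, -0.6, -2.0]
finger_gap: 0.0478
grip_force: 62.0
```

>>> {"method": "send_rows", "body": {"targets": [{"slide": [0, 0, 0], "angular": [0, 0, -8], "hand": -1}, {"slide": [0, 0, 0], "angular": [0, 0, -9], "hand": -1}, {"slide": [0, 0, 0], "angular": [0, 0, -9], "hand": -1}, {"slide": [0, 0, 0], "angular": [0, 0, -9], "hand": -1}, {"slide": [0, 0, 0], "angular": [0, 0, -9], "hand": -1}, {"slide": [0, 0, 0], "angular": [0, 0, -9], "hand": -1}, {"slide": [0, 0, 0], "angular": [0, 0, -9], "hand": -1}, {"slide": [0, 0, 0], "angular": [0, 0, -9], "hand": -1}, {"slide": [0, 0, 0], "angular": [0, 0, -9], "hand": -1}, {"slide": [0, 0, 0], "angular": [0, 0, -5.6], "hand": -1}, {"slide": [0, 0, 0], "angular": [0, 0, 0], "hand": -1}, {"slide": [0, 0, 0], "angular": [0, 0, 0], "hand": -1}]}}

```text
time: 8.2
tool_pos: [0.4535, 0.09, 0.2999]
tool_rot: [0.0, 0.073, 0.997, -0.0]
ft_force: [0.2, -0.2, -0.6]
finger_gap: 0.0475
grip_force: 62.0
```

```bash
cat > v.py <<'E'
from h import *
import sys
np.set_printoptions(precision=4,suppress=True)
o=status.get_obs(); T=pose(o); KE=cal("wrist"); im=optics.camera("wrist"); cv2.imwrite(sys.argv[1],im)
print(o["time"],o["joint_pos"],o["finger_gap"]); print(T)
a=np.radians(-8.32); Rm=np.array([[np.cos(a),-np.sin(a)],[np.sin(a),np.cos(a)]]); mc=np.array([.4703,.1311])
print("tcp local mm",((T[:2,3]-mc)@Rm)*1000,"tool y local",T[:2,1]@Rm)
for r in spotter.recognise("slug_0","wrist"): print(r,((px2w("wrist",r["uv"],.037,KE)[0,:2]-mc)@Rm)*1000)
hsv=cv2.cvtColor(im,cv2.COLOR_BGR2HSV)
m=((hsv[...,0]>22)&(hsv[...,0]<36)&(hsv[...,1]>110)&(hsv[...,2]>150)).astype('uint8')
n,l,s,c=cv2.connectedComponentsWithStats(m)
for i in range(1,n):
    if s[i,4]>60: print("blob",s[i,4],c[i],((px2w("wrist",c[i],.037,KE)[0,:2]-mc)@Rm)*1000)
for p in [(-.07,-.09),(.07,-.09),(-.07,.09),(.07,.09)]:
    w=np.r_[mc+Rm@p,.03]; cv2.circle(im,tuple(int(x) for x in w2px("wrist",w,KE)[0]),4,(0,0,255),1)
cv2.imwrite(sys.argv[1],im)
E
python3 v.py pics/w2.png
```

```text
8.2 [ 0.4304  0.5516 -0.9024  2.0653  0.6053  0.8097  0.5865] 0.04749706880499088
[[-0.9893  0.1457  0.0002  0.4535]
 [ 0.1457  0.9893 -0.0008  0.09  ]
 [-0.0003 -0.0007 -1.      0.2999]
 [ 0.      0.      0.      1.    ]]
tcp local mm [-10.7    -43.0701] tool y local [0.001 1.   ]
{'uv': [409.2, 219.7], 'confidence': 0.84} [ 0.5902 22.1563]
{'uv': [456.1, 196.2], 'confidence': 0.59} [-18.3155  56.6116]
```

View pics/w2.png

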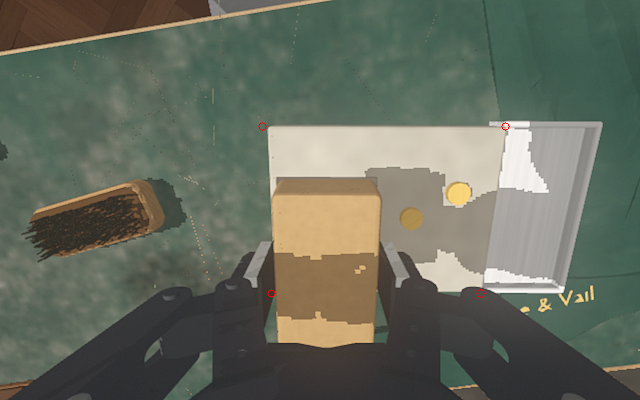

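The slab corner estimate matches to within a few mm: slugs at (410,219) and (457,194), block held straight. Descending behind the slugs.

>>> {"method": "send_rows", "body": {"targets": [{"slide": [0, 0, 15], "angular": [0, 0, 0], "hand": -1}, {"slide": [0, 0, 20], "angular": [0, 0, 0], "hand": -1}, {"slide": [0, 0, 20], "angular": [0, 0, 0], "hand": -1}, {"slide": [0, 0, 12], "angular": [0, 0, 0], "hand": -1}, {"slide": [0, 0, 10], "angular": [0, 0, 0], "hand": -1}, {"slide": [0, 0, 7], "angular": [0, 0, 0], "hand": -1}, {"slide": [0, 0, 3], "angular": [0, 0, 0], "hand": -1}, {"slide": [0, 0, 0], "angular": [0, 0, 0], "hand": -1}, {"slide": [0, 0, 0], "angular": [0, 0, 0], "hand": -1}]}}

```text
time: 9.43
tool_pos: [0.4536, 0.0908, 0.213]
tool_rot: [0.0, 0.072, 0.997, 0.0]
ft_force: [0.0, -0.6, -1.1]
finger_gap: 0.0481
grip_force: 62.0
```

>>> {"method": "send_rows", "body": {"targets": [{"slide": [0, 5, 0.5], "angular": [0, 0, 0], "hand": -1}, {"slide": [0, 10, 0], "angular": [0, 0, 0], "hand": -1}, {"slide": [0, 10, 0], "angular": [0, 0, 0], "hand": -1}, {"slide": [0, 8, 0], "angular": [0, 0, 0], "hand": -1}, {"slide": [0, 8, 0], "angular": [0, 0, 0], "hand": -1}, {"slide": [0, 8, 0], "angular": [0, 0, 0], "hand": -1}, {"slide": [0, 8, 0], "angular": [0, 0, 0], "hand": -1}, {"slide": [0, 8, 0], "angular": [0, 0, 0], "hand": -1}, {"slide": [0, 0, 0], "angular": [0, 0, 0], "hand": -1}]}}

```text
time: 10.55
tool_pos: [0.4627, 0.1559, 0.2123]
tool_rot: [0.0, 0.071, 0.997, 0.0]
ft_force: [1.1, -0.3, -2.2]
finger_gap: 0.0478
grip_force: 62.0
```

```bash
python3 v.py pics/w3.png
```

```text
10.55 [ 0.1696  0.7215 -0.7488  2.039   0.7831  0.6903  0.3345] 0.0478335951154934
[[-0.9899  0.1418  0.0002  0.4627]
 [ 0.1418  0.9899  0.0006  0.1559]
 [-0.0002  0.0006 -1.      0.2123]
 [ 0.      0.      0.      1.    ]]
tcp local mm [-11.0683  23.4787] tool y local [-0.003  1.   ]
{'uv': [395.9, 234.4], 'confidence': 0.65} [-22.6754  58.439 ]
```

View pics/w3.png

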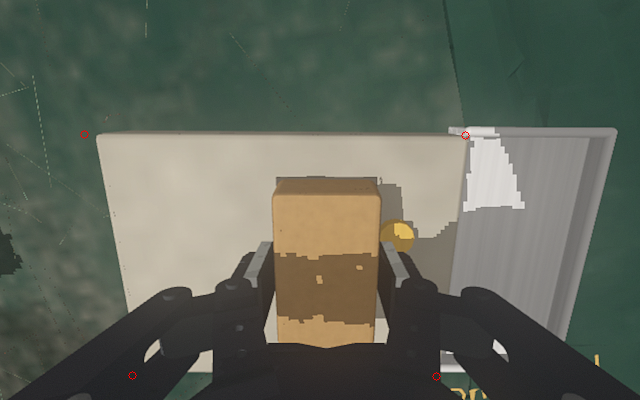

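>>> {"method": "send_rows", "body": {"targets": [{"slide": [0, 6, 0], "angular": [0, 0, 0], "hand": -1}, {"slide": [0, 8, 0], "angular": [0, 0, 0], "hand": -1}, {"slide": [0, 8, 0], "angular": [0, 0, 0], "hand": -1}, {"slide": [0, 8, 0], "angular": [0, 0, 0], "hand": -1}, {"slide": [0, 8, 0], "angular": [0, 0, 0], "hand": -1}, {"slide": [0, 8, 0], "angular": [0, 0, 0], "hand": -1}, {"slide": [0, 8, 0], "angular": [0, 0, 0], "hand": -1}, {"slide": [0, 8, 0], "angular": [0, 0, 0], "hand": -1}, {"slide": [0, 0, 0], "angular": [0, 0, 0], "hand": -1}, {"slide": [0, 0, 0], "angular": [0, 0, 0], "hand": -1}]}}

```text
time: 11.9
tool_pos: [0.4715, 0.2163, 0.2121]
tool_rot: [-0.0, 0.072, 0.997, -0.0]
ft_force: [-0.7, 0.3, -1.8]
finger_gap: 0.0476
grip_force: 62.0
```

```bash
python3 v.py pics/w4.png
```

```text
11.9 [ 0.0534  0.7575 -0.7483  1.9627  0.773   0.734   0.2603] 0.04756255150248657
[[-0.9897  0.1429 -0.0003  0.4715]
 [ 0.1429  0.9897 -0.0004  0.2163]
 [ 0.0002 -0.0005 -1.      0.2121]
 [ 0.      0.      0.      1.    ]]
tcp local mm [-11.1237  84.4557] tool y local [-0.0018  1.    ]
{'uv': [322.8, 258.6], 'confidence': 0.59} [-9.79   83.3062]
```

View pics/w4.png

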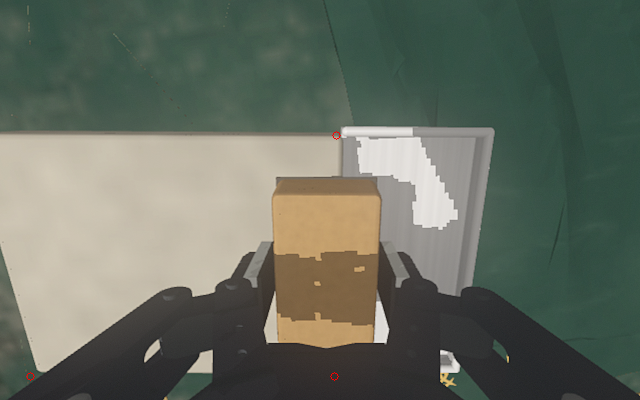

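The block front overhangs the tray and no slugs show on the slab. Next I'll lift and back off to check the tray.

>>> {"method": "send_rows", "body": {"targets": [{"slide": [0, 0, -10], "angular": [0, 0, 0], "hand": -1}, {"slide": [0, 0, -20], "angular": [0, 0, 0], "hand": -1}, {"slide": [0, 0, -30], "angular": [0, 0, 0], "hand": -1}, {"slide": [0, -20, -20], "angular": [0, 0, 0], "hand": -1}, {"slide": [0, -30, -8], "angular": [0, 0, 0], "hand": -1}, {"slide": [0, -30, 0], "angular": [0, 0, 0], "hand": -1}, {"slide": [0, -30, 0], "angular": [0, 0, 0], "hand": -1}, {"slide": [0, -17, 0], "angular": [0, 0, 0], "hand": -1}, {"slide": [0, 0, 0], "angular": [0, 0, 0], "hand": -1}]}}

```text
time: 13.12
tool_pos: [0.4535, 0.0897, 0.3011]
tool_rot: [0.0, 0.073, 0.997, -0.0]
ft_force: [0.4, 0.9, -1.5]
finger_gap: 0.0479
grip_force: 62.0
```

```bash
python3 v.py pics/w5.png
```

```text
13.125 [ 0.432   0.5488 -0.9033  2.0649  0.6026  0.8109  0.5899] 0.047935586903224275
[[-0.9894  0.1451  0.0009  0.4535]
 [ 0.1451  0.9894 -0.001   0.0897]
 [-0.001  -0.0009 -1.      0.3011]
 [ 0.      0.      0.      1.    ]]
tcp local mm [-10.6628 -43.3899] tool y local [0.0004 1.    ]
{'uv': [505.9, 187.6], 'confidence': 0.92} [-24.5545  93.9381]
{'uv': [501.1, 211.9], 'confidence': 0.6} [-5.1409 93.214 ]
```

View pics/w5.png

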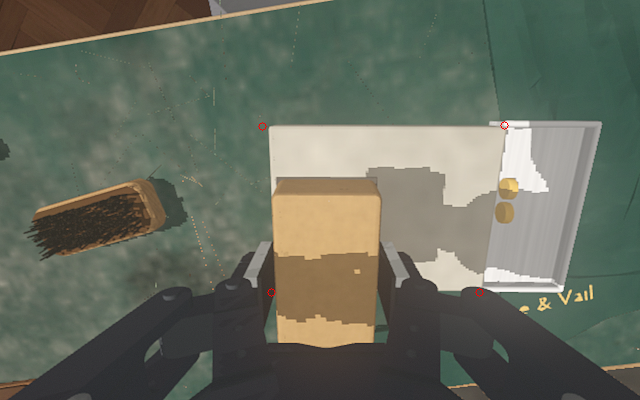

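Both slugs are beyond the edge at (508,188) and (505,212). I'll zoom in to see whether they lie flat.

```bash
python3 - <<'E'
import cv2
im=cv2.imread("pics/w5.png"); cv2.imwrite("pics/w5c.png",cv2.resize(im[160:240,460:560],None,fx=7,fy=7,interpolation=cv2.INTER_CUBIC))
E
```

```text
(no output)
```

View pics/w5c.png

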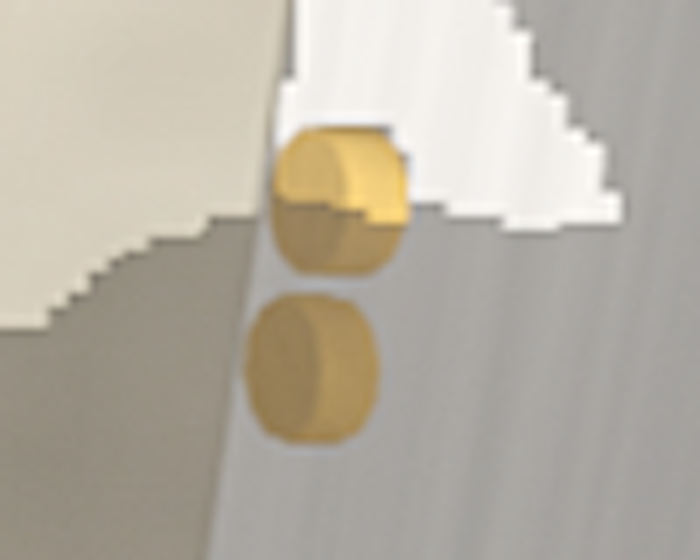

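The slugs seem to have tipped onto their rims next to the slab: each shows about a half-width face plus its 7 mm side. I'll look straight down at the tray and measure their footprint numerically.

>>> {"method": "send_rows", "body": {"targets": [{"slide": [-10, 20, 0], "angular": [0, 0, 0], "hand": -1}, {"slide": [-15, 30, 0], "angular": [0, 0, 0], "hand": -1}, {"slide": [-15, 30, 0], "angular": [0, 0, 0], "hand": -1}, {"slide": [-15, 30, 0], "angular": [0, 0, 0], "hand": -1}, {"slide": [-16, 31, 0], "angular": [0, 0, 0], "hand": -1}, {"slide": [0, 0, 0], "angular": [0, 0, 0], "hand": -1}, {"slide": [0, 0, 0], "angular": [0, 0, 0], "hand": -1}]}}

```text
time: 14.1
tool_pos: [0.5433, 0.2207, 0.3001]
tool_rot: [-0.0, 0.071, 0.997, -0.0]
ft_force: [-0.8, 0.2, -1.4]
finger_gap: 0.0478
grip_force: 62.1
```

```bash
cat > s.py <<'E'
from h import *
import sys
np.set_printoptions(precision=4,suppress=True)
o=status.get_obs(); T=pose(o); KE=cal("wrist"); im=optics.camera("wrist"); cv2.imwrite(sys.argv[1],im)
a=np.radians(-8.32); Rm=np.array([[np.cos(a),-np.sin(a)],[np.sin(a),np.cos(a)]]); mc=np.array([.4703,.1311])
print(o["time"],o["joint_pos"],"tcp local",((T[:2,3]-mc)@Rm)*1000,T[2,3],"cam local",((KE[1][:2,3]-mc)@Rm)*1000,KE[1][2,3])
hsv=cv2.cvtColor(im,cv2.COLOR_BGR2HSV)
for r in spotter.recognise("slug_0","wrist")[:3]:
    u,v=map(int,r["uv"]); print(r,hsv[v,u])
    m=np.zeros(im.shape[:2],'uint8'); k=28
    sl=np.s_[max(v-k,0):v+k,max(u-k,0):u+k]
    h=hsv[sl]; m[sl]=((h[...,0]>15)&(h[...,0]<36)&(h[...,1]>95))
    n,l,s,c=cv2.connectedComponentsWithStats(m); i=l[v,u]
    if i:
        print(s[i])
        ys,xs=np.where(l==i); P=((px2w("wrist",np.c_[xs,ys],float(sys.argv[2]),KE)[:,:2]-mc)@Rm)*1000
        print("min",P.min(0),"max",P.max(0),"rect",cv2.minAreaRect(P.astype('f4')))
E
python3 s.py pics/w6.png .025; python3 - <<'E'
import cv2
im=cv2.imread("pics/w6.png"); cv2.imwrite("pics/w6c.png",im)
E
```

```text
14.1 [ 0.1283  0.7222 -0.8399  1.755   0.6425  0.9633  0.4561] tcp local [59.2207 99.2432] 0.3000879134514015 cam local [-9.7866 99.5157] 0.2687030895125889
{'uv': [329.8, 100.5], 'confidence': 0.73} [ 20 108 220]
[329  87   9  24 208]
min [-28.2822 101.6827] max [-12.0891 107.729 ] rect ((-20.186803817749023, 104.70592498779297), (16.190582275390625, 5.966434001922607), 0.3099154829978943)
{'uv': [329.5, 127.1], 'confidence': 0.63} [ 21 112 230]
[329 116   9  23 197]
min [ -7.7816 101.7898] max [  8.4463 107.972 ] rect ((0.3355374336242676, 104.8849868774414), (16.237974166870117, 6.102567195892334), 0.30992257595062256)
```

Measured footprints are about 16 x 6 mm, so both slugs are standing on their rims around y=102–108, with a gap of about 10 mm to the slab. I'll tip them flat with the block tilted nose-down: its front edge dips into the gap and nudges their tops in +y.

>>> {"method": "send_rows", "body": {"targets": [{"slide": [12, 10, 0], "angular": [0, 0, 0], "hand": -1}, {"slide": [19, 14, 0], "angular": [0, 0, 0], "hand": -1}, {"slide": [19, 14, 0], "angular": [0, 0, 0], "hand": -1}, {"slide": [19, 14, 0], "angular": [0, 0, 0], "hand": -1}, {"slide": [0, 0, 0], "angular": [5, 0, 0], "hand": -1}, {"slide": [0, 0, 0], "angular": [7, 0, 0], "hand": -1}, {"slide": [0, 0, 0], "angular": [7, 0, 0], "hand": -1}, {"slide": [0, 0, 0], "angular": [6, 0, 0], "hand": -1}, {"slide": [0, 0, 0], "angular": [0, 0, 0], "hand": -1}, {"slide": [0, 0, 0], "angular": [0, 0, 0], "hand": -1}]}}

```text
time: 15.45
tool_pos: [0.4826, 0.2817, 0.3002]
tool_rot: [-0.015, 0.07, 0.974, -0.215]
ft_force: [-1.1, 0.4, -1.1]
finger_gap: 0.0476
grip_force: 62.2
```

```bash
cat > e.py <<'E'
from h import *
np.set_printoptions(precision=4,suppress=True)
o=status.get_obs(); T=pose(o)
a=np.radians(-8.32); Rm=np.array([[np.cos(a),-np.sin(a)],[np.sin(a),np.cos(a)]]); mc=np.array([.4703,.1311])
for n,p in [("edge-",[-.04,.024,.1805,1]),("edge+",[.04,.024,.1805,1]),("rear",[0,-.024,.1805,1]),("fingertip",[0,.0385,.168,1])]:
    w=T@p; print(n,((w[:2]-mc)@Rm)*1000,w[2]*1000)
print(o["time"],o["joint_pos"],"ydir local",T[:2,1]@Rm,T[2,1])
# slide for a target of edge centre (local x,y,z mm)
def to(x,y,z):
    t=np.r_[mc+Rm@(np.array([x,y])/1000),z/1000]; w=(T@[0,.024,.1805,1])[:3]; return T[:3,:3].T@(t-w)*1000
print("to start",to(-10,97,28.5),"push12",to(-10,109,28.5)-to(-10,97,28.5))
E
python3 e.py
```

```text
edge- [30.4983 96.6926] 126.39096489701518
edge+ [-49.5015  96.5107] 126.38902226904297
rear [-9.4031 53.0551] 146.58128096079616
fingertip [ -9.5436 115.0145] 131.63081917274386
15.45 [-0.1918  0.7232 -0.7138  1.7209  0.698   1.3393  0.2313] ydir local [-0.0021  0.9072] -0.42065182037014737
to start [ 0.4998 41.54   88.6399] push12 [-0.0273 10.8866 -5.0478]
```

>>> {"method": "send_rows", "body": {"targets": [{"slide": [0, 5.6, 12], "angular": [0, 0, 0], "hand": -1}, {"slide": [0, 9.3, 20], "angular": [0, 0, 0], "hand": -1}, {"slide": [0, 9.3, 20], "angular": [0, 0, 0], "hand": -1}, {"slide": [0, 7.0, 15], "angular": [0, 0, 0], "hand": -1}, {"slide": [0, 4.7, 10], "angular": [0, 0, 0], "hand": -1}, {"slide": [0, 2.8, 6], "angular": [0, 0, 0], "hand": -1}, {"slide": [0, 1.9, 4], "angular": [0, 0, 0], "hand": -1}, {"slide": [0, 0, 0], "angular": [0, 0, 0], "hand": -1}, {"slide": [0, 0, 0], "angular": [0, 0, 0], "hand": -1}]}}

```text
time: 16.58
tool_pos: [0.4831, 0.2817, 0.2046]
tool_rot: [-0.015, 0.07, 0.974, -0.216]
ft_force: [-0.7, -0.3, -1.0]
finger_gap: 0.0474
grip_force: 62.2
```

```bash
python3 e.py
```

```text
edge- [31.1146 96.4821] 30.866746982074368
edge+ [-48.8852  96.3325] 30.818768588248002
rear [-8.8161 52.8948] 51.107473917069406
fingertip [ -8.9229 114.829 ] 36.052513359614984
16.575 [-0.234   0.8632 -0.651   1.7439  0.7943  1.2152  0.1408] ydir local [-0.0014  0.9065] -0.42218158608142153
to start [1.115  1.5279 1.872 ] push12 [-0.0224 10.8781 -5.0662]
```

>>> {"method": "send_rows", "body": {"targets": [{"slide": [0, 0.7, 1.5], "angular": [0, 0, 0], "hand": -1}, {"slide": [0, 0.5, 1], "angular": [0, 0, 0], "hand": -1}, {"slide": [0, 0, 0], "angular": [0, 0, 0], "hand": -1}, {"slide": [0, 1.8, -0.8], "angular": [0, 0, 0], "hand": -1}, {"slide": [0, 1.8, -0.8], "angular": [0, 0, 0], "hand": -1}, {"slide": [0, 1.8, -0.8], "angular": [0, 0, 0], "hand": -1}, {"slide": [0, 1.8, -0.8], "angular": [0, 0, 0], "hand": -1}, {"slide": [0, 1.8, -0.8], "angular": [0, 0, 0], "hand": -1}, {"slide": [0, 1.8, -0.8], "angular": [0, 0, 0], "hand": -1}, {"slide": [0, 1.8, -0.8], "angular": [0, 0, 0], "hand": -1}, {"slide": [0, 0, 0], "angular": [0, 0, 0], "hand": -1}, {"slide": [0, 0, 0], "angular": [0, 0, 0], "hand": -1}]}}

```text
time: 18.08
tool_pos: [0.4849, 0.2952, 0.2011]
tool_rot: [-0.016, 0.07, 0.974, -0.216]
ft_force: [0.4, 0.1, -1.6]
finger_gap: 0.0478
grip_force: 62.2
```

```bash
python3 e.py
```

```text
edge- [ 30.8168 110.0189] 27.397459473803398
edge+ [-49.183  109.8606] 27.401533310949024
rear [-9.096 66.439] 47.68929039258829
fingertip [ -9.2193 128.3644] 32.59863504846011
18.075 [-0.255   0.8802 -0.6502  1.7178  0.7917  1.2264  0.1343] ydir local [-0.0018  0.9063] -0.42270404167108544
to start [  0.8426 -12.1906   4.4717] push12 [-0.0237 10.8752 -5.0724]
```

>>> {"method": "send_rows", "body": {"targets": [{"slide": [0, -5, -10], "angular": [0, 0, 0], "hand": -1}, {"slide": [0, -9, -20], "angular": [0, 0, 0], "hand": -1}, {"slide": [0, -14, -30], "angular": [0, 0, 0], "hand": -1}, {"slide": [0, -14, -30], "angular": [0, 0, 0], "hand": -1}, {"slide": [0, 0, 0], "angular": [-6, 0, 0], "hand": -1}, {"slide": [0, 0, 0], "angular": [-7, 0, 0], "hand": -1}, {"slide": [0, 0, 0], "angular": [-7, 0, 0], "hand": -1}, {"slide": [0, 0, 0], "angular": [-5, 0, 0], "hand": -1}, {"slide": [-19, -12, 0], "angular": [0, 0, 0], "hand": -1}, {"slide": [-25, -20, 0], "angular": [0, 0, 0], "hand": -1}, {"slide": [-25, -20, 0], "angular": [0, 0, 0], "hand": -1}, {"slide": [0, 0, 0], "angular": [0, 0, 0], "hand": -1}, {"slide": [0, 0, 0], "angular": [0, 0, 0], "hand": -1}]}}

```text
time: 19.7
tool_pos: [0.5454, 0.2344, 0.3016]
tool_rot: [0.0, 0.071, 0.997, 0.0]
ft_force: [-0.1, 1.4, -1.2]
finger_gap: 0.0475
grip_force: 62.3
```

```bash
python3 s.py pics/w7.png .019; python3 e.py | tail -3
```

```text
19.7 [ 0.1025  0.7294 -0.8375  1.7357  0.6424  0.9728  0.441 ] tcp local [ 59.3567 113.031 ] 0.3015741873516679 cam local [ -9.6103 113.3776] 0.2700993248255523
{'uv': [328.1, 128.6], 'confidence': 0.63} [ 21 119 241]
[321 116  21  22 373]
min [ -7.2078 109.7205] max [  8.7451 125.3621] rect ((0.7710833549499512, 117.53584289550781), (15.944991111755371, 15.641642570495605), 0.11991744488477707)
{'uv': [330.3, 99.3], 'confidence': 0.63} [ 21 119 241]
[320  87  23  23 403]
min [-28.3261 109.0116] max [-12.3878 125.7876] rect ((-20.357831954956055, 117.39823150634766), (15.930395126342773, 16.77299690246582), 0.12092740833759308)
fingertip [ 58.7603 152.1755] 133.26813997063098
19.8 [ 0.1015  0.7299 -0.8376  1.7361  0.6427  0.9725  0.4409] ydir local [-0.0039  1.    ] 0.000567152328467563
to start [ 69.0009 -40.4645  92.2209] push12 [-0.0471 11.9999  0.0068]
```

View pics/w7.png

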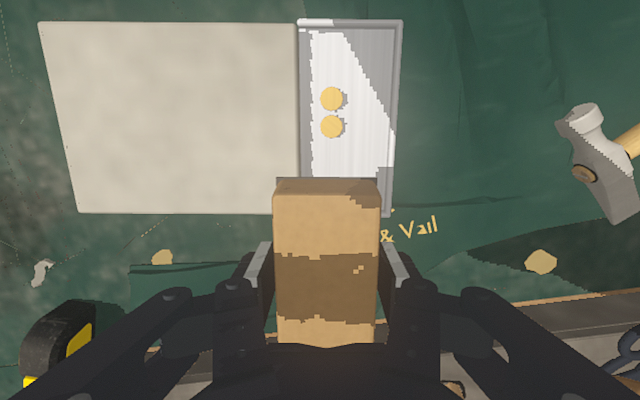

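Both slugs lie flat in the tray, at (331,98) and (332,127). Now I'll return the block to its original clear spot.

>>> {"method": "send_rows", "body": {"targets": [{"slide": [0, -20, 0], "angular": [0, 0, 0], "hand": -1}, {"slide": [0, -35, 0], "angular": [0, 0, 0], "hand": -1}, {"slide": [0, -42, 0], "angular": [0, 0, 0], "hand": -1}, {"slide": [0, -42, 0], "angular": [0, 0, 0], "hand": -1}, {"slide": [0, -42, 0], "angular": [0, 0, 0], "hand": -1}, {"slide": [0, -42, 0], "angular": [0, 0, 0], "hand": -1}, {"slide": [0, -42, 0], "angular": [0, 0, 0], "hand": -1}, {"slide": [0, -42, 0], "angular": [0, 0, 0], "hand": -1}, {"slide": [0, -42, 0], "angular": [0, 0, 0], "hand": -1}, {"slide": [0, -42, 0], "angular": [0, 0, 0], "hand": -1}, {"slide": [0, -42, 0], "angular": [0, 0, 0], "hand": -1}, {"slide": [0, -42, 0], "angular": [0, 0, 0], "hand": -1}, {"slide": [0, -42, 0], "angular": [0, 0, 0], "hand": -1}, {"slide": [2, -35, 0], "angular": [0, 0, 0], "hand": -1}, {"slide": [0, -20, 0], "angular": [0, 0, 0], "hand": -1}, {"slide": [0, 0, 0], "angular": [0, 0, 0], "hand": -1}]}}

```text
time: 21.8
tool_pos: [0.4622, -0.3323, 0.3005]
tool_rot: [0.0, 0.072, 0.997, 0.0]
ft_force: [0.2, 1.1, -1.1]
finger_gap: 0.0476
grip_force: 62.2
```

>>> {"method": "send_rows", "body": {"targets": [{"slide": [0, 0, 0], "angular": [0, 0, 8], "hand": -1}, {"slide": [0, 0, 0], "angular": [0, 0, 9], "hand": -1}, {"slide": [0, 0, 0], "angular": [0, 0, 9], "hand": -1}, {"slide": [0, 0, 0], "angular": [0, 0, 9], "hand": -1}, {"slide": [0, 0, 0], "angular": [0, 0, 9], "hand": -1}, {"slide": [0, 0, 0], "angular": [0, 0, 9], "hand": -1}, {"slide": [0, 0, 0], "angular": [0, 0, 9], "hand": -1}, {"slide": [0, 0, 0], "angular": [0, 0, 9], "hand": -1}, {"slide": [0, 0, 0], "angular": [0, 0, 9], "hand": -1}, {"slide": [0, 0, 0], "angular": [0, 0, 5.6], "hand": -1}, {"slide": [0, 0, 0], "angular": [0, 0, 0], "hand": -1}, {"slide": [0, 0, 0], "angular": [0, 0, 0], "hand": -1}]}}

```text
time: 23.3
tool_pos: [0.4627, -0.3307, 0.3005]
tool_rot: [-0.0, 0.729, 0.685, 0.0]
ft_force: [0.1, 0.3, -0.0]
finger_gap: 0.0476
grip_force: 62.2
```

Lower to TCP z 0.181.

>>> {"method": "send_rows", "body": {"targets": [{"slide": [0, 0, 15], "angular": [0, 0, 0], "hand": -1}, {"slide": [0, 0, 25], "angular": [0, 0, 0], "hand": -1}, {"slide": [0, 0, 25], "angular": [0, 0, 0], "hand": -1}, {"slide": [0, 0, 20], "angular": [0, 0, 0], "hand": -1}, {"slide": [0, 0, 15], "angular": [0, 0, 0], "hand": -1}, {"slide": [0, 0, 9], "angular": [0, 0, 0], "hand": -1}, {"slide": [0, 0, 5], "angular": [0, 0, 0], "hand": -1}, {"slide": [0, 0, 3], "angular": [0, 0, 0], "hand": -1}, {"slide": [0, 0, 2.0], "angular": [0, 0, 0], "hand": -1}, {"slide": [0, 0, 1], "angular": [0, 0, 0], "hand": -1}, {"slide": [0, 0, 0], "angular": [0, 0, 0], "hand": -1}, {"slide": [0, 0, 0], "angular": [0, 0, 0], "hand": -1}]}}

```text
time: 24.8
tool_pos: [0.4622, -0.332, 0.1806]
tool_rot: [0.0, 0.73, 0.683, 0.0]
ft_force: [0.3, 0.3, -0.1]
finger_gap: 0.0475
grip_force: 62.2
```

>>> {"method": "send_rows", "body": {"targets": [{"slide": [0, 0, 0.7], "angular": [0, 0, 0], "hand": -1}, {"slide": [0, 0, 0.5], "angular": [0, 0, 0], "hand": -1}, {"slide": [0, 0, 0], "angular": [0, 0, 0], "hand": -1}]}}

```text
time: 25.18
tool_pos: [0.4623, -0.3319, 0.1804]
tool_rot: [0.0, 0.73, 0.683, -0.0]
ft_force: [-3.4, 2.0, 11.5]
finger_gap: 0.0474
grip_force: 63.8
```

Contact; release and retreat.

>>> {"method": "send_rows", "body": {"targets": [{"slide": [0, 0, -0.5], "angular": [0, 0, 0], "hand": -0.2}, {"slide": [0, 0, 0], "angular": [0, 0, 0], "hand": 1}, {"slide": [0, 0, 0], "angular": [0, 0, 0], "hand": 1}, {"slide": [0, 0, 0], "angular": [0, 0, 0], "hand": 1}, {"slide": [0, 0, 0], "angular": [0, 0, 0], "hand": 1}, {"slide": [0, 0, -10], "angular": [0, 0, 0], "hand": 1}, {"slide": [0, 0, -25], "angular": [0, 0, 0], "hand": 1}, {"slide": [0, 0, -40], "angular": [0, 0, 0], "hand": 1}, {"slide": [0, 0, -40], "angular": [0, 0, 0], "hand": 1}, {"slide": [0, 0, -5], "angular": [0, 0, 0], "hand": 1}, {"slide": [0, 0, 0], "angular": [0, 0, 0], "hand": 1}, {"slide": [0, 0, 0], "angular": [0, 0, 0], "hand": 1}]}}

```text
time: 26.68
tool_pos: [0.4616, -0.3317, 0.2987]
tool_rot: [-0.001, 0.73, 0.683, -0.0]
ft_force: [-0.7, -0.3, 1.1]
finger_gap: 0.0855
grip_force: 0.0
```

```bash
python3 - <<'E'
from h import *
KE=cal("wrist"); im=optics.camera("wrist"); hsv=cv2.cvtColor(im,cv2.COLOR_BGR2HSV)
m=((hsv[...,0]<27)&(hsv[...,1]>60)&(hsv[...,2]>190)).astype('uint8'); k=np.zeros_like(m); k[130:260,270:390]=m[130:260,270:390]
ct=max(cv2.findContours(k,0,1)[0],key=len)[:,0]
print(cv2.minAreaRect((px2w("wrist",ct,.026,KE)[:,:2]*1000).astype('f4')))
optics.camera("top")
for r in spotter.recognise("slug_0","top"): print(r, px2w("top",r["uv"],.019))
o=status.get_obs(); print(o["time"],o["tool_pos"],o["finger_gap"])
E
```

```text
((461.7419128417969, -331.9491882324219), (74.09764862060547, 44.866912841796875), 85.8816146850586)
26.825 [ 0.46187285 -0.33175125  0.2987841 ] 0.0855109102603631
```

The block measures the same footprint as before, so it is flat on the bench and clear. Handing in.

```bash
python3 -c "
from workcell import ctrl
print(ctrl.finish_job())"
```

```text
the job is handed in; nothing more can be done
None
```

I wiped both slugs off the slab into the catch tray, where they lie flat, set the cork block down flat at its original spot on the bench, and handed the job in at about 27 s; I have no verdict from the judge.

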